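Load two slide mailers into the spring magazine

ROBOT

A 7-joint arm with a two-finger parallel gripper is mounted at the origin on a cart in front of the work surface, level with it; the furniture and walls round the work are solid. World frame = base frame: x ahead of the robot, y to its left, z up, the work surface at z = 0. Lengths are in m, angles in rad, forces in N, time in s.
With the tool pointing down it reaches from about 0.425 to 0.925 m from the base axis. Payload 6.8 kg.
Tool frame: the origin (TCP) lies midway between the tips of the shut fingers; the grasp point (between the pads) lies 19 mm behind it; z points along the fingers, y is the line along which they close (so a half turn about z gives the same grasp; the last joint's range is limited). The gripper opens to 85 mm and grips with 20 to 120 N. Pads are 22 mm wide; open, the fingers measure 114 mm over their backs; the gripper's body (76 mm by 85 mm) begins 54 mm behind the grasp point. The pads swing forward as they close: fully open they stand 13 mm farther back than shut.
Start: joints at [1.09, 0.477, 0.022, 1.555, -0.011, 1.109, -0.083], TCP at [0.246, -0.629, 0.231] pointing down, gripper open.
Joint ranges: [-2.96, 2.96], [-0.34, 2.1], [-1.41, 1.46], [0.24, 2.44], [-1.37, 4.51], [0.17, 1.92], [-2.96, 2.96]. Speed limits (rad/s): [2.39, 2.39, 3.14, 3.14, 3.14, 3.14, 3.14].

INTERFACE

Orientations are given as a rotation vector (axis times angle).
In Python, from bench import r gives the robot as it stands. The module is installed in compiled form; this text tells all that it offers.
- The arm moves only by the tool apply_moves, never from a script. Its argument "rows" is a list of rows, each a list of 6 numbers: the shift along the tool's x, y, z scaled (see below), then the turn, a rotation vector about the tool's x, y, z scaled (see below). A call has 1 to 5 rows; each row is the pose to reach, as a shift and turn from the pose commanded when the call began, along the tool's axes at that moment; what a row does not reach only later rows make up. The controller multiplies each number of a shift by 0.25 m and each number of a turn by 90 degrees. A row lasts 1/8 s, in which the tool goes at most 62.5 mm and 10.7 degrees, less where a joint would pass 70% of its speed; a pose out of reach is approached as far as the arm can. A call with a number of a shift or a turn outside -1 to 1 is refused whole. A call with a gripper value outside its range is refused whole. "claw" is the opening, from 0 (shut) to 1 (fully open), set as the call begins (left out, the last holds). The fingers move at their own pace and stop on an object; "newtons" is the grip in N (left out, the last holds). Time passes only in rows, so rows that repeat a pose let the fingers close. It gives the time, the measured TCP pose, the force, the opening and the grip force at its end, in the units of the state.
- r.get_obs(): the state, without advancing time (a new reading comes with each control period).
- r.grab_frame(name): name is "scene" or "top" or "wrist"; returns a dict with "pixels" (400x640x3 uint8, red, green, blue), "intrinsics" (3x3 intrinsics, pixels), "eye" and "attitude" of the camera in the world. Camera axes: x right, y up, looking along -z (the intrinsics and any distortion apply to the point x, -y, -z); pixel columns grow to the right and rows downward; lengths in m; the calibration is good to about 2 mm. A picture is of the moment at which its call begins. There is no depth.
- r.hand_in(): hands the job in; it is judged then, once.
Trained networks look in a picture, given as the dict that the camera call returned (one of the last four; its "shot" number tells which), for a name from the list of things; names that differ only in an ending like _2 or _b are one class to them, and where a whole thing is asked for, a point or a joint stands for the part that bears it (a point fixed in the world has none). Each returns a list of dicts, best first, with "conf" (0 to 1); they miss things now and then, are a little off and sometimes report something else, mostly with a low value. They report only what shows in the picture. A call takes as long as a camera call. They do not tell look-alikes from the thing itself.
- r.search_frame(picture, thing): "rect" ([left, top, width, height] in pixels, round what is visible of it).
- r.outline_of(picture, thing): "pixels" (400x640 bool, what is visible of it) and "rect" ([left, top, width, height] in pixels, round what is visible of it).
- r.landmark_of(picture, thing): "point" ([column, row] in pixels: a listed point, or the origin of a listed thing).
The state is a dict: "clock": time; "joints": joint angles; "qvel": joint speeds; "tau": joint torques, N m; "tcp_pos": TCP position; "orientation": TCP orientation; "contact_force": force on the tool from outside, world axes, zero at the start; "moment": the same for the moment, N m; "grip_width": finger opening in m; "gripper_force": force on a finger pad.
Only numpy, scipy, OpenCV 4.12 (cv2) and the standard library are available. Lean on these libraries where they do the work, as an engineer would, in place of code of your own. Each camera call takes 0.05 s, during which the arm holds its last target. There are 200 camera calls.

TASK

Load the yellow slide mailer and then the blue one into the spring magazine: lay each on the two brass lips in the mouth of the magazine, let go, and press it straight down past the lips until they snap shut over its top, yellow below and blue on top, both lying level. Press by feel and never with more than 40 N, because the second mailer fills the magazine and it meets a firm stop just beyond the snap; leave the white mailer and the glassware and bottle where they are.

Things in the scene. Friction and masses are not known exactly. Their poses are not given: they have to be found in the camera images.
- magazine: Spring magazine, fixed to the bench: dark steel foot 170x84x10 mm, two columns (tops at 108 mm) and a grey head with an open-topped channel for two mailers lying flat, one on the other. The head is clamped at an unreported height: undersides of the brass lips 75 to 85 mm above the bench. Origin: centre of foot's underside; x along channel (mailers' length), y across, z up.
- mag_axis (a point): Channel's upright axis, 75 mm above bench (lip undersides at lowest head setting; the point does not move with the head). Channel inside 78.4x32.4 mm; guides at ends and corners rise 13 mm over the lip undersides, then flare outward (9 mm at the ends, 6 at the sides) up to the mouth at 26 mm. Its y sides are open for x within 27 mm of the axis, so fingers gripping a mailer's middle across y pass.
- mag_lip (a point): Inner edge of the far lip at the lowest head setting. Each channel end has a spring-loaded brass lip jutting to 32 mm from the axis: ramped top (35 deg), flat underside. A mailer laid in the mouth rests on the ramps, its underside about 6 mm over the lip undersides. Pressed at its middle it spreads the lips (2 to 4 N); they snap over it. If one end hangs up, press near it, dragging it inward.
- mag_stop (a point): Top of the two rubber buffers (8 N/mm) that stop the lower mailer, lowest head setting: 25.2 mm under the lip undersides. The orange spring plate lifts mailers with 4 N (at the lips) rising to 10 N. The second mailer snaps in 1.2 mm before the buffers; the first may go deeper and springs back up to the lips. So 15 to 25 N felt while pressing means firm and snapped in; over 40 N is too much.
- yellow_mailer: closed flat yellow plastic slide mailer, a rigid plate 76 x 30 x 12 mm, about 40 g, with a paper label at one end of its top. Origin: centre of its underside; x along its 76 mm length, y across its 30 mm width (grip it across this), z up.
- blue_mailer: closed flat blue plastic slide mailer, a rigid plate 76 x 30 x 12 mm, about 40 g, with a paper label at one end of its top. Origin: centre of its underside; x along its 76 mm length, y across its 30 mm width (grip it across this), z up.
- white_mailer: closed flat white plastic slide mailer, a rigid plate 76 x 30 x 12 mm, about 40 g, with a paper label at one end of its top. Origin: centre of its underside; x along its 76 mm length, y across its 30 mm width (grip it across this), z up. Not needed; leave it.
- spirit_lamp: glass spirit lamp, 72 mm across and 72 mm high, loose; bystander. Origin: centre of its underside.
- sample_1: white sample bottle with a blue cap, 51 mm across and 100 mm high, loose; bystander. Origin: centre of its underside.
- petri_open: open culture dish with dark red medium, 90 mm across and 16 mm high, loose; bystander. Origin: centre of its underside.
Things that resemble listed ones, but are neither listed nor needed, are in the scene too. There is more than one size of the blue_mailer; the one meant has the size given above.

How it is judged:
By the outcome, as a careful person would: the job done as asked, in the order asked, and still so for the second after the job is handed in, with the robot touching nothing.
It also fails if it takes over 72 s, if anything falls off the work surface, if the arm or the gripper's body presses on something with over 40 N, if the wrist force passes 120 N, or if a joint passes its speed limit or range.

## Working session

There is one attempt and no reset: what is moved stays moved. The work goes in short steps, Python scripts to look and compute and a tool call to move; the robot and the scene stay as the last step left them, time stands still between calls to the robot, and variables do not carry over. Pictures are saved under pics/ and viewed, at most 10 in all, crops included, and the job is handed in when it is done.

Besides the shell and the picture viewer there is one more tool, called as a command line: name --pt "numbers of a row" for each row, then --argument value for the rest. apply_moves: Moves the arm, as the interface text tells. Its arguments: {"type":"object","properties":{"rows":{"type":"array","items":{"type":"array","items":{"type":"number"}}},"claw":{"type":"number"},"newtons":{"type":"number"}},"required":["rows"]}

```bash
mkdir -p pics; cat > h.py <<'E'
import numpy as np, cv2
from bench import r
from scipy.spatial.transform import Rotation as R
def att(p):
    a=np.array(p["attitude"],float)
    return a if a.shape==(3,3) else (R.from_rotvec(a).as_matrix() if a.size==3 else R.from_quat(a).as_matrix())
def ray(p,px):
    K=np.array(p["intrinsics"]); d=np.linalg.solve(K,[px[0],px[1],1.]); d=np.array([d[0],-d[1],-d[2]])
    return np.array(p["eye"]),att(p)@d
def onz(p,px,z):
    e,d=ray(p,px); return e+d*(z-e[2])/d[2]
def proj(p,X):
    c=att(p).T@(np.array(X)-p["eye"]); K=np.array(p["intrinsics"]); u=K@[c[0],-c[1],-c[2]]; return u[:2]/u[2]
def tri(a,pa,b,pb):
    e1,d1=ray(a,pa); e2,d2=ray(b,pb); d1/=np.linalg.norm(d1); d2/=np.linalg.norm(d2)
    s=np.linalg.lstsq(np.c_[d1,-d2],e2-e1,rcond=None)[0]
    x,y=e1+s[0]*d1,e2+s[1]*d2; return (x+y)/2,np.linalg.norm(x-y)
def save(p,n): cv2.imwrite(f"pics/{n}.png",np.ascontiguousarray(p["pixels"][:,:,::-1]))
E
python3 - <<'E'
from h import *
o=r.get_obs(); print({k:np.round(v,3).tolist() for k,v in o.items()})
t=r.grab_frame("top"); s=r.grab_frame("scene")
print(t.keys(),np.shape(t["attitude"]),t["eye"],s["eye"],t["intrinsics"])
save(t,"top"); save(s,"scene")
for n in ["magazine","yellow_mailer","blue_mailer","white_mailer","spirit_lamp","sample_1","petri_open"]:
  for nm,p in(("top",t),("scene",s)):
    print(n,nm,[(round(d["conf"],2),np.round(d["rect"]).tolist()) for d in r.search_frame(p,n)][:4],[(round(d["conf"],2),np.round(d["point"],1).tolist()) for d in r.landmark_of(p,n)][:4])
for n in ["mag_axis","mag_lip","mag_stop"]:
  for nm,p in(("top",t),("scene",s)):
    print(n,nm,[(round(d["conf"],2),np.round(d["point"],1).tolist()) for d in r.landmark_of(p,n)][:4])
E
```

```text
{'clock': 0.0, 'joints': [1.09, 0.478, 0.022, 1.556, -0.012, 1.109, -0.083], 'qvel': [0.001, 0.0, 0.002, -0.001, 0.001, -0.001, -0.001], 'tau': [0.0, -59.645, 1.608, -28.119, 0.012, 0.009, -0.0], 'tcp_pos': [0.246, -0.628, 0.23], 'orientation': [-3.085, -0.582, 0.001], 'contact_force': [-0.142, 0.499, 0.209], 'moment': [0.066, -0.051, 0.031], 'gripper_force': 0.0, 'grip_width': 0.086}
dict_keys(['pixels', 'intrinsics', 'eye', 'attitude', 'shot']) (3,) [ 0.46002901 -0.07816511  1.24034609] [-0.2438063   0.87022158  0.83795005] [[466.95847475   0.         316.93248773]
 [  0.         466.95847475 204.86005524]
 [  0.           0.           1.        ]]
magazine top [(0.67, [237.0, 174.0, 36.0, 64.0])] [(0.74, [254.0, 208.4])]
magazine scene [(0.81, [264.0, 208.0, 66.0, 54.0])] [(0.77, [295.1, 241.1])]
yellow_mailer top [(0.62, [335.0, 197.0, 11.0, 28.0])] [(0.54, [338.9, 210.4])]
yellow_mailer scene [(0.76, [334.0, 208.0, 27.0, 13.0])] [(0.76, [347.0, 216.1]), (0.3, [337.8, 184.6])]
blue_mailer top [(0.91, [369.0, 214.0, 14.0, 30.0]), (0.88, [174.0, 211.0, 28.0, 44.0]), (0.66, [237.0, 
[... 660 characters left out ...]
0, 25.0])] [(0.59, [382.2, 152.2])]
spirit_lamp scene [(0.79, [323.0, 167.0, 18.0, 24.0])] [(0.78, [334.1, 183.8])]
sample_1 top [(0.69, [414.0, 137.0, 21.0, 27.0])] [(0.85, [422.3, 156.5])]
sample_1 scene [(0.92, [343.0, 148.0, 19.0, 32.0])] [(0.6, [352.2, 175.2])]
petri_open top [(0.93, [316.0, 123.0, 36.0, 29.0])] [(0.6, [332.5, 139.8])]
petri_open scene [(0.75, [285.0, 186.0, 27.0, 14.0])] [(0.95, [296.9, 198.5]), (0.35, [351.3, 175.6])]
mag_axis top [(0.6, [250.3, 207.2]), (0.22, [423.2, 153.7])]
mag_axis scene [(0.71, [294.4, 226.0])]
mag_lip top [(0.56, [247.8, 193.7])]
mag_lip scene [(0.66, [286.4, 218.3])]
mag_stop top [(0.85, [251.2, 207.0])]
mag_stop scene [(0.67, [295.9, 231.4])]
```

```bash
python3 - <<'E'
import cv2
a=cv2.imread("pics/top.png")[115:305,160:440]; b=cv2.imread("pics/scene.png")[140:310,230:430]
cv2.imwrite("pics/topc.png",cv2.resize(a,None,fx=2.85,fy=2.85,interpolation=cv2.INTER_CUBIC))
cv2.imwrite("pics/scenec.png",cv2.resize(b,None,fx=3.5,fy=3.5,interpolation=cv2.INTER_CUBIC))
E
python3 - <<'E'
from h import *
t=r.grab_frame("top"); s=r.grab_frame("scene")
out={}
for nm,p in(("top",t),("scene",s)):
  for n in ["yellow_mailer","blue_mailer","white_mailer"]:
    for d in r.outline_of(p,n)[:4]:
      m=d["pixels"].astype(np.uint8)
      ys,xs=np.nonzero(m)
      q=np.c_[xs,ys].astype(float)
      if nm=="top":
        w=np.array([onz(p,x,0.012)[:2] for x in q],np.float32)
        (c,sz,an)=cv2.minAreaRect(w*1000); print(nm,n,round(d["conf"],2),d["rect"],np.round(c),np.round(sz),round(an,1))
      else: print(nm,n,round(d["conf"],2),d["rect"],len(xs))
for n,a,b in [("maxis",(250.3,207.2),(294.4,226)),("mlip",(247.8,193.7),(286.4,218.3)),("mstop",(251.2,207),(295.9,231.4)),("mag",(254,208.4),(295.1,241.1))]:
  print(n,tri(t,a,s,b))
E
```

```text
top yellow_mailer 0.72 [334.0, 196.1, 13.3, 29.1] [ 536. -141.] [77. 34.] 1.5
top blue_mailer 0.93 [172.1, 213.6, 28.2, 40.4] [471. 261.] [109.  47.] 23.1
top blue_mailer 0.88 [319.8, 244.4, 36.9, 43.3] [ 393. -140.] [111.  48.] 38.8
top blue_mailer 0.78 [367.3, 214.9, 15.7, 29.2] [ 490. -239.] [74. 30.] 4.9
top white_mailer 0.85 [403.2, 221.9, 15.2, 28.9] [ 472. -328.] [77. 34.] 10.9
top white_mailer 0.44 [335.0, 197.4, 9.9, 24.5] [ 537. -140.] [75. 30.] 3.8
scene yellow_mailer 0.55 [333.6, 206.8, 25.5, 13.8] 204
scene blue_mailer 0.75 [365.0, 201.9, 26.7, 11.4] 164
scene blue_mailer 0.71 [363.7, 225.8, 38.6, 16.6] 456
scene blue_mailer 0.57 [245.2, 273.5, 43.7, 24.8] 687
scene white_mailer 0.51 [388.2, 193.3, 23.4, 12.4] 160
maxis (array([0.5360388 , 0.08526922, 0.07256209]), np.float64(0.005829503084257479))
mlip (array([0.56667959, 0.08927563, 0.08647647]), np.float64(0.0010925785566375519))
mstop (array([0.53564539, 0.08375856, 0.05413529]), np.float64(0.0003112813910296834))
mag (array([0.53644325, 0.08277728, 0.01904807]), np.float64(0.005555331091288127))
```

View pics/topc.png

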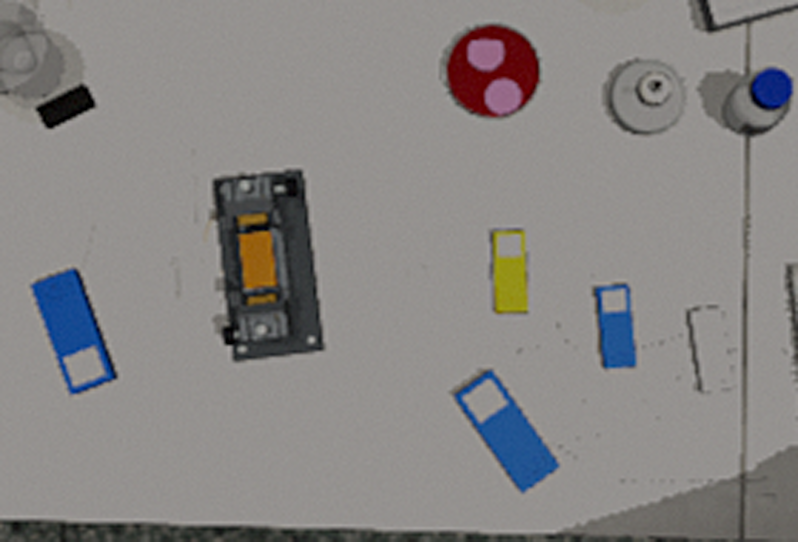

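View pics/scenec.png

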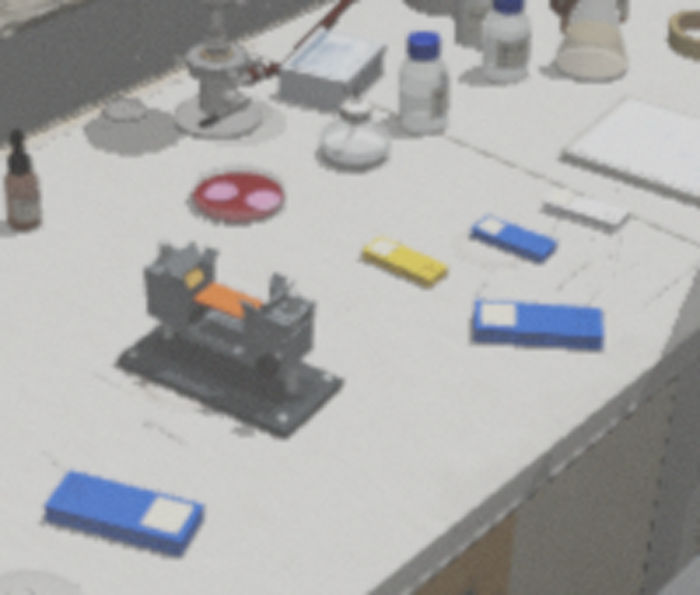

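Blue candidates in the top view are (375,229) at about 74x30 mm, (187,233) at about 109x47 and (338,266) at about 111x48. Only (375,229), right of the yellow one, matches 76x30 mm. The enlarged crops confirm it: at crop (615,326) it is the same size as the yellow mailer at (509,271). The magazine is at (268,262) and the white mailer is at the right at (710,350).

```bash
cat >> h.py <<'E'
def mv(x,y,z,yaw=None,cmd=None):
    "print row for target TCP (tool down) with tool x at yaw deg (mod 180)"
    o=r.get_obs(); p=np.array(o["tcp_pos"]); M=R.from_rotvec(o["orientation"])
    cy=np.degrees(np.arctan2(M.as_matrix()[1,0],M.as_matrix()[0,0]))
    if yaw is None: yaw=cy
    d=(yaw-cy+90)%180-90; yw=np.radians(cy+d)
    c,s=np.cos(yw),np.sin(yw); T=np.array([[c,s,0],[s,-c,0],[0,0,-1.]])
    sh=M.inv().apply(np.array([x,y,z])-p)/.25; tu=(M.inv()*R.from_matrix(T)).as_rotvec()/(np.pi/2)
    print("row",np.round(sh,4).tolist(),np.round(tu,4).tolist(),"cur",np.round(p,4),round(cy,2),"t",round(o["clock"],2),"F",np.round(o["contact_force"],1))
E
python3 - <<'E'
from h import *
mv(.47,-.19,.24,4)
E
```

```text
row [1.4739, -1.3076, -0.0347] [0.0, -0.0, 0.1929] cur [ 0.2459 -0.6286  0.2313] 21.36 t 2.2 F [-0.2  0.2 -0.2]
```

apply_moves --pt "0.98 -0.87 -0.03 0 0 0.193" --pt "0.98 -0.87 -0.03 0 0 0.193" --pt "0.98 -0.87 -0.03 0 0 0.193" --pt "0.98 -0.87 -0.03 0 0 0.193" --pt "0.98 -0.87 -0.03 0 0 0.193" --claw 1

```text
clock: 2.82
tcp_pos: [0.3888, -0.3486, 0.2389]
orientation: [3.139, 0.109, 0.001]
contact_force: [0.6, -0.3, 0.2]
grip_width: 0.0853
gripper_force: 0.0
```

```bash
python3 - <<'E'
from h import *
mv(.47,-.19,.24,4)
E
```

```text
row [0.3682, -0.6102, -0.0046] [0.0004, -0.0005, -0.0001] cur [ 0.3888 -0.3486  0.2389] 3.99 t 2.83 F [ 0.6 -0.3  0.2]
```

apply_moves --pt "0.37 -0.61 0 0 0 0" --pt "0.37 -0.61 0 0 0 0" --pt "0.37 -0.61 0 0 0 0" --pt "0.37 -0.61 0 0 0 0" --pt "0.37 -0.61 0 0 0 0"

```text
clock: 3.45
tcp_pos: [0.4694, -0.1923, 0.2385]
orientation: [3.139, 0.109, -0.0]
contact_force: [1.1, -1.3, 0.0]
grip_width: 0.0854
gripper_force: 0.0
```

```bash
python3 - <<'E'
from h import *
w=r.grab_frame("wrist"); save(w,"w1"); np.save("w1",w,allow_pickle=True)
o=r.get_obs(); print(o["tcp_pos"],o["orientation"],w["eye"],w["attitude"])
for X in [(.536,-.141,.012),(.49,-.239,.012)]: print(proj(w,X))
for n in ["yellow_mailer","blue_mailer","white_mailer"]:
  for d in r.outline_of(w,n)[:4]:
    ys,xs=np.nonzero(d["pixels"]); q=np.array([onz(w,x,.006)[:2] for x in np.c_[xs,ys]],np.float32)
    c,sz,an=cv2.minAreaRect(q*1000); print(n,round(d["conf"],2),d["rect"],np.round(c,1),np.round(sz,1),round(an,1))
  print([(d["conf"],onz(w,d["point"],0)) for d in r.landmark_of(w,n)])
E
```

```text
[ 0.46902982 -0.19303386  0.23846296] [ 3.13921656e+00  1.06722396e-01 -4.61746645e-04] [ 0.54541036 -0.18723638  0.38072198] [-0.24669092  0.22905074 -1.48874305]
[278.36293808 118.96538776]
[353.1289563  161.46845762]
yellow_mailer 0.98 [262.9, 80.2, 29.9, 69.4] [ 536.4 -139.5] [78.7 33.2] 2.4
[(0.78, array([ 0.53882132, -0.13753998,  0.        ]))]
blue_mailer 0.91 [339.9, 129.8, 25.6, 60.7] [ 488.6 -239.8] [77.7 31.1] 7.3
blue_mailer 0.7 [0.0, 165.9, 10.5, 21.1] [436.3 222.2] [11.4 27.1] 75.5
blue_mailer 0.6 [235.3, 183.2, 71.8, 82.4] [ 388.6 -139.8] [113.1  48.9] 37.4
[(0.85, array([ 0.4924301 , -0.24259431,  0.        ])), (0.82, array([ 0.39310478, -0.13289717,  0.        ]))]
white_mailer 0.97 [400.3, 150.5, 31.4, 57.3] [ 469.8 -327.9] [78.4 34.4] 9.3
[(0.65, array([ 0.47237161, -0.32168418,  0.        ]))]
```

View pics/w1.png

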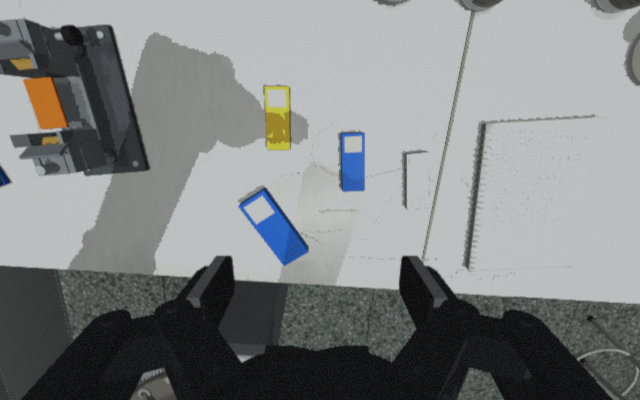

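The wrist view shows yellow at (278,118), the small blue at (352,160) with the large blue at (272,225), the white mailer at (415,180) and the magazine at the left at (60,100).

```bash
cat >> h.py <<'E'
from scipy.optimize import minimize
def boxpts(x,y,yaw,z0=0,L=.076,W=.03,H=.012):
    c,s=np.cos(yaw),np.sin(yaw)
    return [(x+c*a*L/2-s*b*W/2,y+s*a*L/2+c*b*W/2,z0+h) for a in(-1,1) for b in(-1,1) for h in(0,H)]
def cmask(p,col,guess,z0=0):
    hsv=cv2.cvtColor(p["pixels"],cv2.COLOR_RGB2HSV)
    m=cv2.inRange(hsv,(20,90,40),(38,255,255)) if col=="y" else cv2.inRange(hsv,(100,110,40),(125,255,255))
    n,l,st,ce=cv2.connectedComponentsWithStats(m)
    g=proj(p,guess); k=min((i for i in range(1,n) if st[i,4]>60),key=lambda i:np.hypot(*(ce[i]-g)))
    ys,xs=np.nonzero(l==k); return np.c_[xs,ys]
def fit(views,col,x,y,yaw,z0=0):
    S=8; ms=[]
    for p in views:
        q=cmask(p,col,(x,y,z0+.006)); h=cv2.convexHull(np.concatenate([q+d for d in([-.5,-.5],[-.5,.5],[.5,-.5],[.5,.5])]).astype(np.float32)); ms.append(h)
    def cost(v):
        c=0
        for p,h in zip(views,ms):
            b=cv2.convexHull(np.array([proj(p,X) for X in boxpts(v[0]/1e3,v[1]/1e3,np.radians(v[2]),z0)],np.float32))
            i=cv2.intersectConvexConvex(h,b)[0]; a1,a2=cv2.contourArea(h),cv2.contourArea(b); c+=1-i/(a1+a2-i)
        return c/len(views)
    s=minimize(cost,[x*1e3,y*1e3,np.degrees(yaw)],method="Nelder-Mead",options=dict(initial_simplex=[[x*1e3+a,y*1e3+b,np.degrees(yaw)+c] for a,b,c in((0,0,0),(4,0,0),(0,4,0),(0,0,5))]))
    return s.x,s.fun
E
python3 - <<'E'
from h import *
w=np.load("w1.npy",allow_pickle=True).item(); t=r.grab_frame("top"); s=r.grab_frame("scene")
for n,c,x,y,a in[("Y","y",.536,-.14,.05),("B","b",.489,-.239,.1)]:
  for V in([w],[t],[s],[w,t,s]): 
    try: print(n,fit(V,c,x,y,a))
    except Exception as e: print(e)
mv(.5365,-.1395,.12,3)
E
```

```text
Y (array([ 536.34706049, -139.2851007 ,    3.60017296]), np.float64(0.015896716411396783))
Y (array([ 537.04386394, -140.98659518,    2.64094539]), np.float64(0.03151577729763466))
Y (array([ 539.33671414, -139.18205738,    1.66068554]), np.float64(0.21476803883082118))
Y (array([ 536.67416196, -139.95156795,    3.01029266]), np.float64(0.11474761565011804))
B (array([ 488.07166607, -238.49651936,    6.07491907]), np.float64(0.042179366925449324))
B (array([ 489.        , -239.        ,    5.72957795]), np.float64(1.0))
B (array([ 494.32444615, -246.20832631,  -17.17525083]), np.float64(0.5457692693330081))
B (array([ 487.9843974 , -238.33555816,    5.72821426]), np.float64(0.5374084220406602))
row [0.2822, -0.1919, 0.4738] [0.0, 0.0, 0.0105] cur [ 0.4694 -0.1922  0.2384] 3.94 t 3.9 F [-0.1 -0.1  0.4]
```

apply_moves --pt "0.28 -0.192 0.47 0 0 0.008" --pt "0.28 -0.192 0.47 0 0 0.008" --pt "0.28 -0.192 0.47 0 0 0.008" --pt "0.28 -0.192 0.47 0 0 0.008" --claw 0.55 --newtons 30

```text
clock: 4.4
tcp_pos: [0.5357, -0.1388, 0.1203]
orientation: [-3.14, -0.091, 0.003]
contact_force: [0.6, 0.6, 1.2]
grip_width: 0.0469
gripper_force: 0.0
```

```bash
python3 - <<'E'
from h import *
mv(.5366,-.1398,.002,3.2)
E
```

```text
row [0.0043, 0.0044, 0.4731] [-0.0003, 0.0013, 0.0015] cur [ 0.5357 -0.1388  0.1203] 3.33 t 4.4 F [0.6 0.6 1.2]
```

apply_moves --pt "0.003 0.003 0.22 0 0 0.001" --pt "0.003 0.003 0.38 0 0 0.001" --pt "0.003 0.003 0.445 0 0 0.001" --pt "0.003 0.003 0.47 0 0 0.001" --pt "0.003 0.003 0.47 0 0 0.001"

```text
clock: 5.03
tcp_pos: [0.5378, -0.1404, 0.0048]
orientation: [3.14, 0.086, 0.003]
contact_force: [0.1, -0.2, 0.2]
grip_width: 0.0469
gripper_force: 0.0
```

apply_moves --pt "0 0 0 0 0 0" --pt "0 0 0 0 0 0" --pt "0 0 0 0 0 0" --claw 0 --newtons 30

```text
clock: 5.4
tcp_pos: [0.538, -0.1401, 0.0051]
orientation: [3.14, 0.087, 0.004]
contact_force: [-1.6, 0.4, 6.0]
grip_width: 0.0291
gripper_force: 29.8
```

apply_moves --pt "0 0 -0.25 0 0 0" --pt "0 0 -0.5 0 0 0" --pt "0 0 -0.75 0 0 0" --pt "0 0 -0.86 0 0 0" --pt "0 0 -0.86 0 0 0"

```text
clock: 6.02
tcp_pos: [0.5385, -0.1401, 0.2219]
orientation: [3.139, 0.087, 0.01]
contact_force: [-0.5, -0.3, -1.4]
grip_width: 0.0289
gripper_force: 30.2
```

```bash
python3 - <<'E'
from h import *
mv(.46,.08,.22,6.3)
E
```

```text
row [-0.2648, -0.8963, 0.0044] [0.0012, -0.004, -0.0347] cur [ 0.5385 -0.1401  0.2219] 3.17 t 6.03 F [-0.5 -0.3 -1.4]
```

apply_moves --pt "-0.265 -0.9 0 0 0 -0.035" --pt "-0.265 -0.9 0 0 0 -0.035" --pt "-0.265 -0.9 0 0 0 -0.035" --pt "-0.265 -0.9 0 0 0 -0.035" --pt "-0.265 -0.9 0 0 0 -0.035"

```text
clock: 6.65
tcp_pos: [0.4562, 0.0848, 0.2177]
orientation: [-3.135, -0.185, 0.002]
contact_force: [-0.1, 0.3, 0.2]
grip_width: 0.0288
gripper_force: 30.2
```

```bash
python3 - <<'E'
from h import *
w=r.grab_frame("wrist"); save(w,"w2"); np.save("w2",w,allow_pickle=True)
o=r.get_obs(); print(o["tcp_pos"],w["eye"])
for n in ["magazine","mag_axis","mag_lip","mag_stop"]: print(n,[(round(d["conf"],2),np.round(d["point"],1).tolist()) for d in r.landmark_of(w,n)][:2])
for z in(0,.075,.085,.101): print(z,proj(w,(.536,.084,z)))
E
```

```text
[0.45708521 0.08241392 0.21770579] [0.53209897 0.09340356 0.35983177]
magazine [(0.8, [323.0, 108.2])]
mag_axis [(0.71, [325.7, 112.6])]
mag_lip []
mag_stop [(0.7, [325.6, 110.0])]
0 [324.71590543 110.87652267]
0.075 [326.87610778 110.2356009 ]
0.085 [327.2535035  110.12362938]
0.101 [327.91820056 109.92641692]
```

View pics/w2.png

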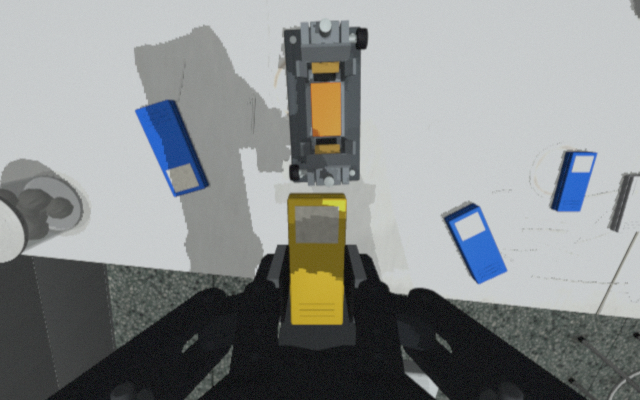

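```bash
python3 - <<'E'
import cv2
a=cv2.imread("pics/w2.png")[15:195,270:380]
cv2.imwrite("pics/w2c.png",cv2.resize(a,None,fx=3.3,fy=3.3,interpolation=cv2.INTER_CUBIC))
E
```

```text
(no output)
```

View pics/w2c.png

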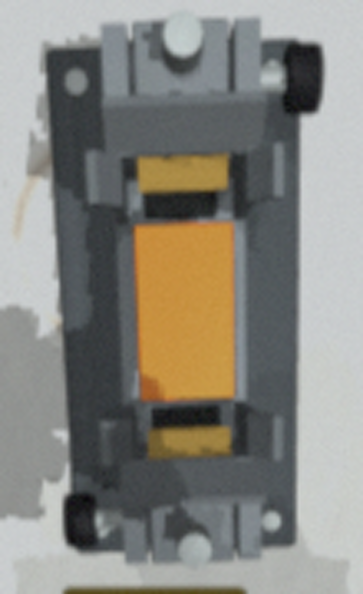

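```bash
python3 - <<'E'
from h import *
w=np.load("w2.npy",allow_pickle=True).item(); print(w["intrinsics"][0])
P=lambda a,b:(270+a/3.3-.35,15+b/3.3-.35)
for z in(.075,.08,.085,.09):
  a,b=[onz(w,P(*q),z) for q in((184,190),(191,428))]; d=a-b
  print(z,"lips",np.linalg.norm(d)*1e3,(a+b)[:2]/2,np.degrees(np.arctan2(d[1],d[0])))
  a,b=[onz(w,P(*q),z) for q in((185,222),(187,400))]; d=a-b
  print("  plate",np.linalg.norm(d)*1e3,(a+b)[:2]/2,np.degrees(np.arctan2(d[1],d[0])))
for z in(.108,.115):
  a,b=[onz(w,P(*q),z) for q in((183,35),(194,546))]; d=a-b
  print(z,"bolts",np.linalg.norm(d)*1e3,(a+b)[:2]/2,np.degrees(np.arctan2(d[1],d[0])))
q=[onz(w,P(*q),.01)[:2] for q in((45,45),(301,42),(297,545),(75,548))]
d1,d2=q[0]-q[3],q[1]-q[2]; print("foot",np.mean(q,0),[np.degrees(np.arctan2(d[1],d[0])) for d in(d1,d2)],np.linalg.norm(d1),np.linalg.norm(d2))
# held mailer, TCP z .2177 -> underside about .213
o=r.get_obs(); p=o["tcp_pos"]
f=fit([w],"y",p[0],p[1],np.radians(6.5),z0=p[2]-.005); print("held",f,p, "yaw",np.degrees(R.from_rotvec(o["orientation"]).as_euler("xyz")))
for z0 in(-.012,-.008,-.002,.002): f=fit([w],"y",p[0],p[1],np.radians(6.5),z0=p[2]+z0); print(z0,f)
E
```

```text
[285.59853324   0.         316.37886726]
0.075 lips 64.82357747053078 [0.53653246 0.08442174] 9.128306238990199
  plate 48.482224882150824 [0.53645112 0.08487409] 8.003332027016457
0.08 lips 63.685650036953284 [0.53645464 0.08457941] 9.128306238990215
  plate 47.631157170570795 [0.53637472 0.08502382] 8.003332027016482
0.085 lips 62.54772260337603 [0.53637681 0.08473708] 9.128306238990199
  plate 46.780089458990986 [0.53629832 0.08517355] 8.003332027016471
0.09 lips 61.409795169798656 [0.53629898 0.08489475] 9.1283062389902
  plate 45.92902174741107 [0.53622192 0.08532327] 8.003332027016478
0.108 bolts 122.21575179592679 [0.53678476 0.08522933] 8.67825587465351
0.115 bolts 118.81860196189456 [0.53665451 0.08545655] 8.678255874653502
foot [0.5369383  0.08502832] [np.float64(8.623704897331297), np.float64(8.920037334741826)] 0.1677050699651798 0.16740798094215747
held (array([453.90231117,  84.10570351,   6.65497274]), np.float64(0.0319088656440879)) [0.45838714 0.07972913 0.2179761 ] yaw [1.79975910e+02 4.91423614e-02 6.18912976e+00]
-0.012 (array([451.95999588,  83.85804459,   6.74866302]), np.float64(0.07747450167440473))
-0.008 (array([453.07822742,  83.85508787,   6.74842016]), np.float64(0.030037983249743827))
-0.002 (array([454.72399142,  84.26749078,   6.63643757]), np.float64(0.04982162604266405))
0.002 (array([455.82444501,  84.26912648,   6.74859665]), np.float64(0.09936924116767931))
```

```bash
python3 - <<'E'
from h import *
w=r.grab_frame("wrist"); np.save("w3",w,allow_pickle=True); o=r.get_obs(); p=o["tcp_pos"]; print(p,np.abs(o["qvel"]).max())
img=w["pixels"][15:195,270:380]; hsv=cv2.cvtColor(img,cv2.COLOR_RGB2HSV)
m=cv2.inRange(hsv,(8,110,60),(26,255,255)); n,l,st,ce=cv2.connectedComponentsWithStats(m)
for i in range(1,n):
  if st[i,4]>80:
    ys,xs=np.nonzero(l==i); (c,sz,an)=cv2.minAreaRect(np.c_[xs,ys].astype(np.float32)); c=(c[0]+270,c[1]+15)
    print(st[i],np.round(c,1),np.round(sz,1),round(an,1),onz(w,c,.082))
f=fit([w],"y",p[0],p[1],np.radians(6.5),z0=p[2]-.006); print("held",f)
print([ (n,[np.round(d["point"],1) for d in r.landmark_of(w,n)]) for n in("mag_axis","mag_stop","mag_lip")],proj(w,(.5366,.0848,.075)),proj(w,(.5366,.0848,.05)))
cv2.imwrite("pics/w3c.png",cv2.resize(img[:,:,::-1],None,fx=3.3,fy=3.3,interpolation=cv2.INTER_CUBIC))
E
```

```text
[0.45844441 0.07985052 0.21806763] 0.002842924380757116
[ 34  49  28  12 293] [317.5  69.5] [11. 27.] 90.0 [0.57147426 0.09061919 0.082     ]
[  33   69   32   54 1583] [318.6 110.7] [53.4 30.1] 88.5 [0.53701104 0.08582437 0.082     ]
[ 39 130  25  11 217] [320.9 150. ] [ 9.3 24.2] 86.8 [0.50143799 0.07966498 0.082     ]
held (array([455.7405581 ,  79.11335449,   6.16952392]), np.float64(0.02876904449243123))
[('mag_axis', [array([319.9, 116.9]), array([620. , 201.2])]), ('mag_stop', []), ('mag_lip', [array([315.3,  76.9])])] [319.56153447 111.30070534] [319.28944604 111.47998555]
```

View pics/w3c.png

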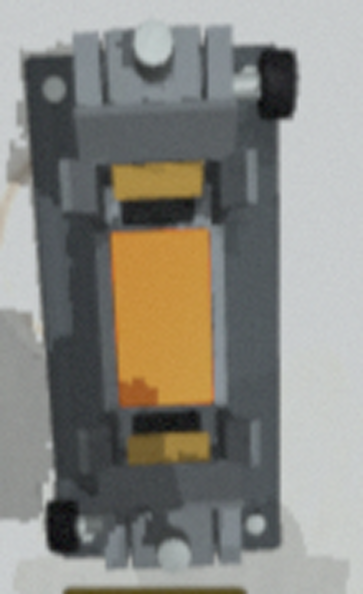

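```bash
python3 - <<'E'
from h import *
mv(.5388,.0858,.135,8.7)
E
```

```text
row [0.322, 0.0135, 0.3332] [0.0, 0.0001, -0.0274] cur [0.4584 0.0804 0.2183] 6.24 t 7.1 F [-0.3 -0.4 -0.4]
```

apply_moves --pt "0.24 0.012 0.05 0 0 -0.027" --pt "0.322 0.0135 0.2 0 0 -0.027" --pt "0.322 0.0135 0.33 0 0 -0.027" --pt "0.322 0.0135 0.33 0 0 -0.027" --pt "0.322 0.0135 0.33 0 0 -0.027"

```text
clock: 7.72
tcp_pos: [0.5392, 0.0867, 0.1371]
orientation: [-3.132, -0.239, -0.002]
contact_force: [-0.4, 0.0, -0.4]
grip_width: 0.0292
gripper_force: 30.2
```

apply_moves --pt "0 0 0 0 0 0" --pt "0 0 0 0 0 0"

```text
clock: 7.98
tcp_pos: [0.5392, 0.0868, 0.1372]
orientation: [-3.132, -0.24, -0.003]
contact_force: [-0.4, -0.2, -0.5]
grip_width: 0.0289
gripper_force: 30.2
```

```bash
python3 - <<'E'
from h import *
mv(.5388,.0858,.105,8.7)
t=r.grab_frame("top"); s=r.grab_frame("scene"); o=r.get_obs(); p=o["tcp_pos"]
print(fit([t],"y",p[0],p[1],.15,z0=p[2]-.006),fit([s],"y",p[0],p[1],.15,z0=p[2]-.006))
a=cv2.resize(t["pixels"][160:250,220:290,::-1],None,fx=5,fy=5,interpolation=cv2.INTER_CUBIC)
b=cv2.resize(s["pixels"][170:270,255:345,::-1],None,fx=4.5,fy=4.5,interpolation=cv2.INTER_CUBIC)
cv2.imwrite("pics/c4.png",np.hstack([a[:450,:350],b[:450,:405]]))
E
```

```text
row [-0.0025, 0.0036, 0.1288] [0.0001, -0.0014, 0.0006] cur [0.5392 0.0868 0.1372] 8.75 t 7.97 F [-0.4 -0.2 -0.5]
(array([538.92839577,  86.77351506,   8.59436693]), np.float64(1.0)) (array([537.51915488,  69.6716534 , -34.25308521]), np.float64(0.49096592245073145))
```

View pics/c4.png

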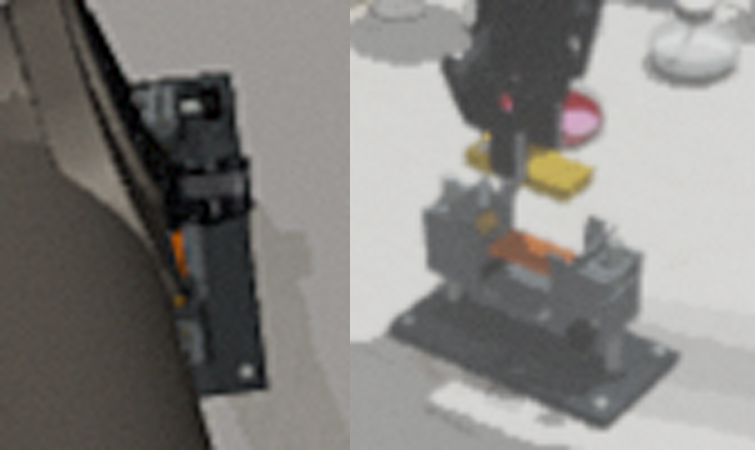

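The scene crop shows the yellow mailer held level at (530,165) over the magazine mouth at (520,240), clear of the guides. Next I lower it.

apply_moves --pt "-0.0025 0.003 0.05 0 0 0" --pt "-0.0025 0.003 0.09 0 0 0" --pt "-0.0025 0.003 0.12 0 0 0" --pt "-0.0025 0.003 0.14 0 0 0" --pt "-0.0025 0.003 0.14 0 0 0"

```text
clock: 8.7
tcp_pos: [0.5379, 0.0859, 0.1005]
orientation: [3.132, 0.24, -0.001]
contact_force: [0.0, -0.3, -0.5]
grip_width: 0.0291
gripper_force: 30.2
```

apply_moves --pt "0 0 0.008 0 0 0" --pt "0 0 0.016 0 0 0" --pt "0 0 0.016 0 0 0"

```text
clock: 9.07
tcp_pos: [0.5381, 0.0859, 0.0969]
orientation: [3.132, 0.24, -0.0]
contact_force: [-0.0, -0.8, 0.2]
grip_width: 0.029
gripper_force: 30.2
```

apply_moves --pt "0 0 0.008 0 0 0" --pt "0 0 0.008 0 0 0"

```text
clock: 9.32
tcp_pos: [0.538, 0.0859, 0.0948]
orientation: [3.132, 0.24, -0.0]
contact_force: [-0.3, 0.3, 0.1]
grip_width: 0.0289
gripper_force: 30.2
```

apply_moves --pt "0 0 0.008 0 0 0" --pt "0 0 0.008 0 0 0"

```text
clock: 9.57
tcp_pos: [0.538, 0.0859, 0.0928]
orientation: [3.132, 0.24, -0.001]
contact_force: [-0.3, 0.4, 0.6]
grip_width: 0.0288
gripper_force: 30.2
```

apply_moves --pt "0 0 0.006 0 0 0" --pt "0 0 0.006 0 0 0"

```text
clock: 9.82
tcp_pos: [0.538, 0.0858, 0.0913]
orientation: [3.132, 0.24, -0.0]
contact_force: [0.1, -0.7, -0.2]
grip_width: 0.029
gripper_force: 30.2
```

apply_moves --pt "0 0 0.006 0 0 0" --pt "0 0 0.006 0 0 0"

```text
clock: 10.07
tcp_pos: [0.538, 0.0859, 0.0898]
orientation: [3.132, 0.24, -0.0]
contact_force: [-0.1, 0.3, 0.4]
grip_width: 0.029
gripper_force: 30.2
```

apply_moves --pt "0 0 0.006 0 0 0" --pt "0 0 0.006 0 0 0"

```text
clock: 10.32
tcp_pos: [0.5381, 0.0859, 0.0884]
orientation: [3.132, 0.24, -0.0]
contact_force: [-0.7, -0.7, -0.5]
grip_width: 0.0289
gripper_force: 30.3
```

apply_moves --pt "0 0 0.006 0 0 0" --pt "0 0 0.006 0 0 0"

```text
clock: 10.58
tcp_pos: [0.5384, 0.086, 0.0871]
orientation: [-3.132, -0.24, -0.001]
contact_force: [0.1, -0.1, 1.6]
grip_width: 0.0292
gripper_force: 30.5
```

apply_moves --pt "0 0 0 0 0 0" --pt "0 0 0 0 0 0" --claw 0.5

```text
clock: 10.82
tcp_pos: [0.5379, 0.0858, 0.0868]
orientation: [3.132, 0.24, -0.001]
contact_force: [-0.1, -0.7, -0.3]
grip_width: 0.0432
gripper_force: 0.0
```

apply_moves --pt "0 0 -0.08 0 0 0" --pt "0 0 -0.16 0 0 0" --pt "0 0 -0.16 0 0 0"

```text
clock: 11.2
tcp_pos: [0.5391, 0.0861, 0.1281]
orientation: [-3.132, -0.24, -0.004]
contact_force: [-0.1, -0.6, -0.6]
grip_width: 0.0426
gripper_force: 0.0
```

apply_moves --pt "0 0 0 0 0 0" --pt "0 0 0 0 0 0" --pt "0 0 0 0 0 0" --pt "0 0 0 0 0 0" --claw 0

```text
clock: 11.7
tcp_pos: [0.5379, 0.0858, 0.1266]
orientation: [3.132, 0.24, -0.001]
contact_force: [-0.1, 0.8, -0.5]
grip_width: 0.0
gripper_force: 0.0
```

```bash
python3 - <<'E'
from h import *
w=r.grab_frame("wrist"); s=r.grab_frame("scene")
mv(.5367,.0852,.11,8.7)
print(fit([s],"y",.5367,.0852,.15,z0=.083))
a=cv2.resize(w["pixels"][100:340,230:410,::-1],None,fx=2,fy=2,interpolation=cv2.INTER_CUBIC)
b=cv2.resize(s["pixels"][170:270,255:345,::-1],None,fx=4.8,fy=4.8,interpolation=cv2.INTER_CUBIC)
cv2.imwrite("pics/c5.png",np.hstack([a,b]))
E
```

```text
row [-0.0057, 0.0018, 0.0672] [0.0, 0.0001, 0.0007] cur [0.5381 0.0859 0.1268] 8.76 t 11.8 F [0.1 0.3 0.5]
(array([539.24103337,  87.71922223,  11.80016904]), np.float64(0.23667808934546064))
```

View pics/c5.png

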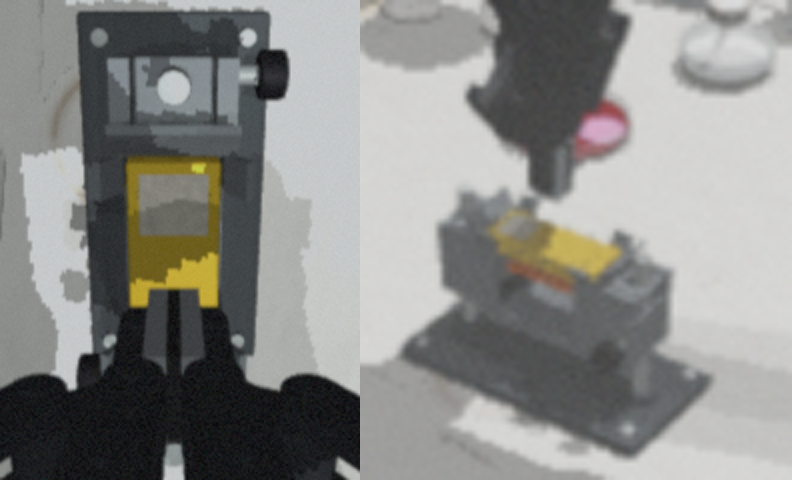

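Yellow is seated in the mouth: level at (560,245) in the scene crop, and centred in the wrist crop at (172,230). Next I press it.

apply_moves --pt "-0.0057 0.0018 0.05 0 0 0" --pt "-0.0057 0.0018 0.1 0 0 0" --pt "-0.0057 0.0018 0.12 0 0 0" --pt "-0.0057 0.0018 0.12 0 0 0"

```text
clock: 12.3
tcp_pos: [0.5364, 0.0852, 0.0963]
orientation: [3.132, 0.24, -0.002]
contact_force: [1.4, -0.2, 0.1]
grip_width: -0.0003
gripper_force: 0.0
```

apply_moves --pt "0 0 0.01 0 0 0" --pt "0 0 0.02 0 0 0" --pt "0 0 0.02 0 0 0"

```text
clock: 12.68
tcp_pos: [0.5371, 0.0854, 0.0922]
orientation: [-3.132, -0.24, -0.001]
contact_force: [-0.5, -0.9, 2.8]
grip_width: 0.0002
gripper_force: 1.4
```

apply_moves --pt "0 0 0.01 0 0 0" --pt "0 0 0.02 0 0 0" --pt "0 0 0.02 0 0 0"

```text
clock: 13.05
tcp_pos: [0.5375, 0.0854, 0.0871]
orientation: [-3.132, -0.24, -0.002]
contact_force: [2.3, 0.4, 3.8]
grip_width: 0.0001
gripper_force: 1.7
```

apply_moves --pt "0 0 0.01 0 0 0" --pt "0 0 0.02 0 0 0" --pt "0 0 0.02 0 0 0"

```text
clock: 13.42
tcp_pos: [0.5374, 0.0854, 0.0821]
orientation: [-3.132, -0.24, -0.002]
contact_force: [3.6, 0.1, 4.8]
grip_width: 0.0004
gripper_force: 2.3
```

apply_moves --pt "0 0 0.01 0 0 0" --pt "0 0 0.02 0 0 0" --pt "0 0 0.02 0 0 0"

```text
clock: 13.8
tcp_pos: [0.5373, 0.0854, 0.0772]
orientation: [-3.132, -0.24, -0.002]
contact_force: [1.4, 0.6, 6.9]
grip_width: -0.0
gripper_force: 3.2
```

apply_moves --pt "0 0 0.01 0 0 0" --pt "0 0 0.016 0 0 0" --pt "0 0 0.016 0 0 0"

```text
clock: 14.18
tcp_pos: [0.5374, 0.0854, 0.0733]
orientation: [-3.132, -0.24, -0.002]
contact_force: [0.9, 1.2, 7.6]
grip_width: -0.0003
gripper_force: 3.7
```

apply_moves --pt "0 0 0.01 0 0 0" --pt "0 0 0.01 0 0 0"

```text
clock: 14.42
tcp_pos: [0.5374, 0.0854, 0.0709]
orientation: [-3.132, -0.24, -0.002]
contact_force: [1.0, 0.9, 7.8]
grip_width: -0.0001
gripper_force: 4.0
```

apply_moves --pt "0 0 0.01 0 0 0" --pt "0 0 0.01 0 0 0"

```text
clock: 14.68
tcp_pos: [0.5374, 0.0854, 0.0684]
orientation: [-3.132, -0.24, -0.002]
contact_force: [1.1, -0.7, 8.1]
grip_width: -0.0002
gripper_force: 4.3
```

apply_moves --pt "0 0 0.006 0 0 0" --pt "0 0 0.006 0 0 0"

```text
clock: 14.92
tcp_pos: [0.5374, 0.0854, 0.067]
orientation: [-3.132, -0.24, -0.002]
contact_force: [1.5, 0.3, 8.3]
grip_width: 0.0
gripper_force: 4.5
```

Now I lift off and check.

apply_moves --pt "0 0 -0.04 0 0 0" --pt "0 0 -0.12 0 0 0" --pt "0 0 -0.25 0 0 0" --pt "0 0 -0.25 0 0 0"

```text
clock: 15.42
tcp_pos: [0.537, 0.0852, 0.1302]
orientation: [3.132, 0.24, 0.002]
contact_force: [-0.1, -0.5, 0.8]
grip_width: 0.0002
gripper_force: 0.0
```

```bash
python3 - <<'E'
from h import *
w=r.grab_frame("wrist"); s=r.grab_frame("scene")
mv(.5367,.0852,.2,8.7)
print([(z,fit([s],"y",.5367,.0852,.15,z0=z)) for z in (.063,.073,.083)])
a=cv2.resize(w["pixels"][100:340,230:410,::-1],None,fx=2,fy=2,interpolation=cv2.INTER_CUBIC)
b=cv2.resize(s["pixels"][170:270,255:345,::-1],None,fx=4.8,fy=4.8,interpolation=cv2.INTER_CUBIC)
cv2.imwrite("pics/c6.png",np.hstack([a,b]))
E
```

```text
row [0.004, -0.0009, -0.2878] [0.0003, 0.0014, 0.0006] cur [0.5356 0.0848 0.128 ] 8.76 t 15.53 F [-1.8 -0.2 -0.5]
[(0.063, (array([554.31579087,  87.04646622,   8.35345172]), np.float64(0.39560915114761974))), (0.073, (array([544.47646169,  96.98394307,   6.7044137 ]), np.float64(0.4092386412724832))), (0.083, (array([534.64610849, 106.85983724,   5.02346173]), np.float64(0.4225995453200353)))]
```

View pics/c6.png

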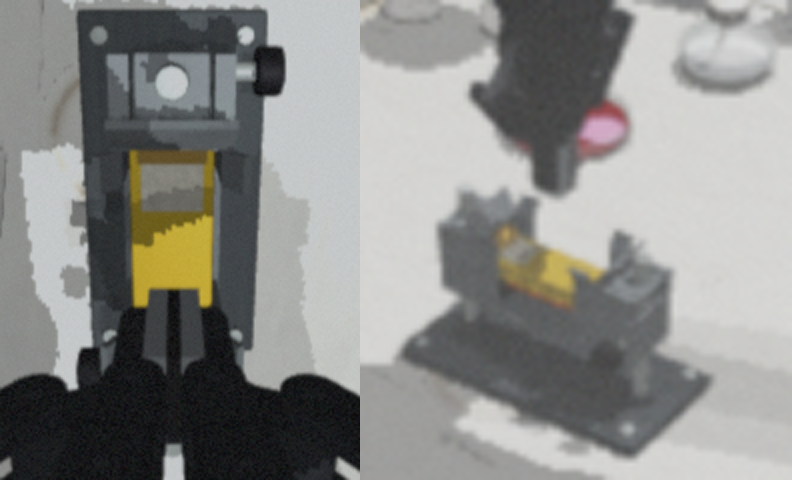

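Yellow now sits lower in the magazine with the brass lip over its end (wrist crop (172,156)), level, so it is snapped in. Next I fetch blue.

```bash
python3 - <<'E'
from h import *
w=np.load("w3.npy",allow_pickle=True).item()
print(fit([w],"b",.488,-.2385,.1))
mv(.47,-.2,.22,6)
E
```

```text
(array([ 487.82686702, -238.83736997,    5.53637493]), np.float64(0.06092570968785693))
row [-0.4335, 1.086, -0.3664] [0.0003, 0.0014, 0.0306] cur [0.5356 0.0848 0.128 ] 8.76 t 15.53 F [-1.8 -0.2 -0.5]
```

apply_moves --pt "0 0 -0.25 0 0 0" --pt "-0.1 0.2 -0.37 0 0 0" --pt "-0.25 0.5 -0.37 0 0 0.03" --pt "-0.35 0.75 -0.37 0 0 0.03" --pt "-0.42 1.0 -0.37 0 0 0.03" --claw 0.55

```text
clock: 16.15
tcp_pos: [0.4735, -0.1506, 0.22]
orientation: [-3.137, -0.166, 0.005]
contact_force: [1.1, -0.8, -0.6]
grip_width: 0.0472
gripper_force: 0.0
```

```bash
python3 - <<'E'
from h import *
mv(.45,-.22,.22,6)
E
```

```text
row [-0.1228, 0.2661, 0.0001] [-0.0005, 0.0019, 0.0008] cur [ 0.4735 -0.1506  0.22  ] 6.07 t 16.15 F [ 1.1 -0.8 -0.6]
```

apply_moves --pt "-0.12 0.266 0 0 0 0" --pt "-0.12 0.266 0 0 0 0" --pt "-0.12 0.266 0 0 0 0" --pt "-0.12 0.266 0 0 0 0"

```text
clock: 16.65
tcp_pos: [0.4532, -0.2162, 0.2208]
orientation: [-3.136, -0.171, 0.001]
contact_force: [0.7, -0.4, 0.1]
grip_width: 0.0471
gripper_force: 0.0
```

```bash
python3 - <<'E'
from h import *
w=r.grab_frame("wrist"); f=fit([w],"b",.488,-.2387,.1); print(f)
mv(.4881,-.2385,.12,6)
E
```

```text
(array([ 488.5517776 , -238.84243081,    6.83697994]), np.float64(0.0197703958907951))
row [0.1284, 0.1039, 0.4039] [-0.0006, 0.0003, 0.0028] cur [ 0.4534 -0.2163  0.221 ] 6.25 t 16.7 F [0.3 0.6 0.3]
```

apply_moves --pt "0.13 0.105 0.4 0 0 -0.003" --pt "0.13 0.105 0.4 0 0 -0.003" --pt "0.13 0.105 0.4 0 0 -0.003" --pt "0.13 0.105 0.4 0 0 -0.003"

```text
clock: 17.2
tcp_pos: [0.4886, -0.24, 0.1224]
orientation: [-3.137, -0.176, -0.001]
contact_force: [0.3, 0.8, 0.8]
grip_width: 0.0467
gripper_force: 0.0
```

```bash
python3 - <<'E'
from h import *
mv(.4885,-.2387,.004,6.5)
E
```

```text
row [-0.0001, -0.005, 0.4736] [-0.0, -0.0005, -0.0009] cur [ 0.4886 -0.24    0.1224] 6.42 t 17.2 F [0.3 0.8 0.8]
```

apply_moves --pt "0 -0.004 0.22 0 0 0" --pt "0 -0.004 0.38 0 0 0" --pt "0 -0.004 0.445 0 0 0" --pt "0 -0.004 0.47 0 0 0" --pt "0 -0.004 0.47 0 0 0"

```text
clock: 17.82
tcp_pos: [0.4888, -0.2403, 0.0052]
orientation: [3.136, 0.173, 0.003]
contact_force: [-0.1, -0.1, 0.2]
grip_width: 0.0466
gripper_force: 0.0
```

apply_moves --pt "0 0 0 0 0 0" --pt "0 0 0 0 0 0" --pt "0 0 0 0 0 0" --claw 0 --newtons 30

```text
clock: 18.2
tcp_pos: [0.4889, -0.2404, 0.0055]
orientation: [3.136, 0.173, 0.004]
contact_force: [-1.4, 1.2, 5.9]
grip_width: 0.0293
gripper_force: 29.7
```

apply_moves --pt "0 0 -0.25 0 0 0" --pt "0 0 -0.5 0 0 0" --pt "0 0 -0.75 0 0 0" --pt "0 0 -0.86 0 0 0" --pt "0 0 -0.86 0 0 0"

```text
clock: 18.82
tcp_pos: [0.4893, -0.2407, 0.2222]
orientation: [3.134, 0.173, 0.009]
contact_force: [-0.4, -0.0, -1.5]
grip_width: 0.0288
gripper_force: 30.3
```

```bash
python3 - <<'E'
from h import *
w=r.grab_frame("wrist"); o=r.get_obs(); p=o["tcp_pos"]; print(p)
for z in(-.008,-.005,-.002): print(fit([w],"b",p[0],p[1],.11,z0=p[2]+z))
mv(.47,.02,.22,8.7)
E
```

```text
[ 0.48807463 -0.24020362  0.22006294]
(array([ 486.72311225, -241.12073745,    6.00727636]), np.float64(0.039306560346718644))
(array([ 487.86470949, -241.12876699,    6.24248613]), np.float64(0.025023846282558937))
(array([ 488.63273714, -241.07674146,    6.17074663]), np.float64(0.043034988037970456))
row [0.0426, -1.0425, -0.0011] [0.0009, -0.0014, -0.0265] cur [ 0.4881 -0.2402  0.2201] 6.32 t 18.88 F [-0.3  0.  -0.4]
```

apply_moves --pt "0.04 -0.98 0 0 0 -0.0265" --pt "0.04 -0.98 0 0 0 -0.0265" --pt "0.04 -0.98 0 0 0 -0.0265" --pt "0.04 -0.98 0 0 0 -0.0265" --pt "0.04 -0.98 0 0 0 -0.0265"

```text
clock: 19.5
tcp_pos: [0.4693, 0.0095, 0.2176]
orientation: [-3.13, -0.252, 0.004]
contact_force: [-0.4, -0.7, -1.1]
grip_width: 0.0292
gripper_force: 30.3
```

```bash
python3 - <<'E'
from h import *
mv(.5375,.0857,.17,8.7)
E
```

```text
row [0.3186, -0.2569, 0.1904] [-0.0011, 0.0014, 0.0057] cur [0.4693 0.0095 0.2176] 9.22 t 19.5 F [-0.4 -0.7 -1.1]
```

apply_moves --pt "0.32 -0.257 0.05 0 0 0.005" --pt "0.32 -0.257 0.19 0 0 0.005" --pt "0.32 -0.257 0.19 0 0 0.005" --pt "0.32 -0.257 0.19 0 0 0.005" --pt "0.32 -0.257 0.19 0 0 0.005"

```text
clock: 20.12
tcp_pos: [0.54, 0.0786, 0.172]
orientation: [3.133, 0.223, 0.001]
contact_force: [0.4, 0.7, -0.0]
grip_width: 0.029
gripper_force: 30.3
```

```bash
python3 - <<'E'
from h import *
mv(.5375,.0857,.105,8.7)
E
```

```text
row [-0.006, -0.0297, 0.2681] [0.0006, -0.0004, -0.0062] cur [0.54   0.0786 0.172 ] 8.15 t 20.12 F [ 0.4  0.7 -0. ]
```

apply_moves --pt "-0.006 -0.03 0.1 0 0 -0.006" --pt "-0.006 -0.03 0.15 0 0 -0.006" --pt "-0.006 -0.03 0.15 0 0 -0.006" --pt "-0.006 -0.03 0.15 0 0 -0.006"

```text
clock: 20.62
tcp_pos: [0.5382, 0.087, 0.1348]
orientation: [3.132, 0.24, 0.002]
contact_force: [1.0, 0.8, -0.2]
grip_width: 0.029
gripper_force: 30.3
```

```bash
python3 - <<'E'
from h import *
mv(.5375,.0857,.097,8.7)
E
```

```text
row [-0.0036, 0.0049, 0.1512] [0.0001, -0.0009, 0.0007] cur [0.5382 0.087  0.1348] 8.76 t 20.62 F [ 1.   0.8 -0.2]
```

apply_moves --pt "-0.003 0.004 0.05 0 0 0" --pt "-0.003 0.004 0.09 0 0 0" --pt "-0.003 0.004 0.12 0 0 0" --pt "-0.003 0.004 0.145 0 0 0" --pt "-0.003 0.004 0.145 0 0 0"

```text
clock: 21.25
tcp_pos: [0.5366, 0.0863, 0.0971]
orientation: [3.132, 0.241, -0.002]
contact_force: [0.8, 0.3, -0.6]
grip_width: 0.0289
gripper_force: 30.3
```

apply_moves --pt "0 0 0.008 0 0 0" --pt "0 0 0.016 0 0 0" --pt "0 0 0.02 0 0 0" --pt "0 0 0.02 0 0 0"

```text
clock: 21.75
tcp_pos: [0.537, 0.0863, 0.0927]
orientation: [3.132, 0.241, 0.0]
contact_force: [-0.4, -0.8, -0.6]
grip_width: 0.0289
gripper_force: 30.3
```

apply_moves --pt "0.001 0.001 0.008 0 0 0" --pt "0.001 0.001 0.016 0 0 0" --pt "0.001 0.001 0.016 0 0 0"

```text
clock: 22.12
tcp_pos: [0.5373, 0.0861, 0.0887]
orientation: [3.132, 0.241, -0.0]
contact_force: [-1.1, -0.3, 1.6]
grip_width: 0.0285
gripper_force: 30.5
```

apply_moves --pt "0 0 0.006 0 0 0" --pt "0 0 0.006 0 0 0"

```text
clock: 22.38
tcp_pos: [0.5379, 0.0863, 0.0877]
orientation: [-3.132, -0.241, -0.002]
contact_force: [-0.3, -0.3, 4.4]
grip_width: 0.0287
gripper_force: 30.8
```

apply_moves --pt "0 0 0 0 0 0" --pt "0 0 0 0 0 0" --claw 0.5

```text
clock: 22.62
tcp_pos: [0.5369, 0.086, 0.0869]
orientation: [3.132, 0.241, -0.001]
contact_force: [-0.6, 0.1, -0.5]
grip_width: 0.0429
gripper_force: 0.0
```

apply_moves --pt "0 0 -0.08 0 0 0" --pt "0 0 -0.16 0 0 0" --pt "0 0 -0.16 0 0 0"

```text
clock: 23.0
tcp_pos: [0.5381, 0.0863, 0.1283]
orientation: [-3.132, -0.241, -0.004]
contact_force: [0.4, -0.2, 0.7]
grip_width: 0.0428
gripper_force: 0.0
```

apply_moves --pt "0 0 0 0 0 0" --pt "0 0 0 0 0 0" --pt "0 0 0 0 0 0" --pt "0 0 0 0 0 0" --claw 0

```text
clock: 23.5
tcp_pos: [0.5371, 0.0861, 0.1269]
orientation: [3.132, 0.241, -0.001]
contact_force: [0.3, 0.7, -0.3]
grip_width: -0.0002
gripper_force: 0.0
```

```bash
python3 - <<'E'
from h import *
w=r.grab_frame("wrist"); s=r.grab_frame("scene")
mv(.5367,.0852,.1,8.7)
print(fit([s],"b",.5367,.0852,.15,z0=.083))
q=cmask(w,"b",(.56,.09,.09)); print(q.min(0),q.max(0))
for y in range(180,255,10):
  x=q[q[:,1]==y][:,0]; print(y,x.min() if len(x) else 0,x.max() if len(x) else 0)
a=cv2.resize(w["pixels"][100:340,230:410,::-1],None,fx=2,fy=2,interpolation=cv2.INTER_CUBIC)
b=cv2.resize(s["pixels"][170:270,255:345,::-1],None,fx=4.8,fy=4.8,interpolation=cv2.INTER_CUBIC)
cv2.imwrite("pics/c7.png",np.hstack([a,b]))
E
```

```text
row [-0.0024, 0.0034, 0.1082] [0.0, 0.0001, 0.0012] cur [0.5372 0.0861 0.1271] 8.81 t 23.6 F [ 0.1 -0.2 -1. ]
(array([542.86748477,  76.24667654, -16.18426962]), np.float64(0.6108042248360313))
[293 176] [340 254]
180 293 340
190 293 339
200 293 339
210 294 338
220 294 338
230 294 338
240 294 338
250 294 338
```

apply_moves --pt "-0.0024 0.0034 0.05 0 0 0" --pt "-0.0024 0.0034 0.1 0 0 0" --pt "-0.0024 0.0034 0.12 0 0 0" --pt "-0.0024 0.0034 0.12 0 0 0"

```text
clock: 24.1
tcp_pos: [0.5363, 0.0852, 0.0965]
orientation: [3.132, 0.241, -0.002]
contact_force: [0.3, -0.7, 0.7]
grip_width: -0.0
gripper_force: 0.0
```

apply_moves --pt "0 0 0.01 0 0 0" --pt "0 0 0.02 0 0 0" --pt "0 0 0.02 0 0 0"

```text
clock: 24.48
tcp_pos: [0.5373, 0.0854, 0.0927]
orientation: [-3.132, -0.241, -0.002]
contact_force: [0.8, 0.3, 2.7]
grip_width: 0.0001
gripper_force: 1.3
```

apply_moves --pt "0 0 0.01 0 0 0" --pt "0 0 0.016 0 0 0" --pt "0 0 0.016 0 0 0"

```text
clock: 24.85
tcp_pos: [0.5375, 0.0854, 0.0889]
orientation: [-3.132, -0.241, -0.003]
contact_force: [-1.2, -0.3, 5.1]
grip_width: -0.0
gripper_force: 2.5
```

apply_moves --pt "0 0 0.008 0 0 0" --pt "0 0 0.016 0 0 0" --pt "0 0 0.016 0 0 0"

```text
clock: 25.22
tcp_pos: [0.5375, 0.0854, 0.085]
orientation: [-3.132, -0.241, -0.003]
contact_force: [-0.2, -0.1, 5.8]
grip_width: 0.0001
gripper_force: 2.9
```

apply_moves --pt "0 0 0.008 0 0 0" --pt "0 0 0.016 0 0 0" --pt "0 0 0.016 0 0 0"

```text
clock: 25.6
tcp_pos: [0.5375, 0.0854, 0.081]
orientation: [-3.132, -0.241, -0.003]
contact_force: [-0.9, -0.2, 6.4]
grip_width: 0.0001
gripper_force: 3.3
```

apply_moves --pt "0 0 0.008 0 0 0" --pt "0 0 0.008 0 0 0"

```text
clock: 25.85
tcp_pos: [0.5375, 0.0854, 0.0791]
orientation: [-3.132, -0.241, -0.003]
contact_force: [-0.9, -0.6, 6.9]
grip_width: -0.0001
gripper_force: 3.4
```

apply_moves --pt "0 0 0.006 0 0 0" --pt "0 0 0.006 0 0 0"

```text
clock: 26.1
tcp_pos: [0.5375, 0.0854, 0.0776]
orientation: [-3.132, -0.241, -0.002]
contact_force: [-1.1, -1.2, 7.1]
grip_width: 0.0001
gripper_force: 3.8
```

apply_moves --pt "0 0 0.004 0 0 0" --pt "0 0 0.004 0 0 0"

```text
clock: 26.35
tcp_pos: [0.5375, 0.0854, 0.0767]
orientation: [-3.132, -0.241, -0.002]
contact_force: [-1.7, -0.1, 9.2]
grip_width: 0.0001
gripper_force: 4.4
```

apply_moves --pt "0 0 0.003 0 0 0" --pt "0 0 0.003 0 0 0"

```text
clock: 26.6
tcp_pos: [0.5375, 0.0854, 0.0762]
orientation: [3.132, 0.241, 0.003]
contact_force: [-2.5, -1.4, 11.3]
grip_width: -0.0
gripper_force: 5.6
```

apply_moves --pt "0 0 0.003 0 0 0" --pt "0 0 0.003 0 0 0"

```text
clock: 26.85
tcp_pos: [0.5375, 0.0854, 0.0758]
orientation: [3.132, 0.241, 0.003]
contact_force: [-2.4, -1.9, 14.6]
grip_width: -0.0001
gripper_force: 7.3
```

apply_moves --pt "0 0 0.003 0 0 0" --pt "0 0 0.003 0 0 0"

```text
clock: 27.1
tcp_pos: [0.5375, 0.0855, 0.0754]
orientation: [3.132, 0.241, 0.003]
contact_force: [-4.5, -0.7, 17.9]
grip_width: -0.0
gripper_force: 9.0
```

apply_moves --pt "0 0 0.002 0 0 0" --pt "0 0 0.002 0 0 0"

```text
clock: 27.35
tcp_pos: [0.5375, 0.0854, 0.0751]
orientation: [3.132, 0.241, 0.003]
contact_force: [-5.8, -1.5, 20.0]
grip_width: 0.0002
gripper_force: 10.4
```

apply_moves --pt "0 0 -0.02 0 0 0" --pt "0 0 -0.1 0 0 0" --pt "0 0 -0.3 0 0 0" --pt "0 0 -0.5 0 0 0" --pt "0 0 -0.5 0 0 0"

```text
clock: 27.98
tcp_pos: [0.5394, 0.0859, 0.202]
orientation: [-3.132, -0.241, -0.013]
contact_force: [0.4, 0.4, -0.6]
grip_width: -0.0001
gripper_force: 0.0
```

```bash
python3 - <<'E'
from h import *
mv(.46,.08,.22,8.7)
E
```

```text
row [-0.3168, -0.025, -0.0746] [-0.0001, -0.0052, 0.001] cur [0.5394 0.0859 0.202 ] 8.79 t 27.98 F [ 0.4  0.4 -0.6]
```

apply_moves --pt "-0.317 -0.025 -0.075 0 0 0" --pt "-0.317 -0.025 -0.075 0 0 0" --pt "-0.317 -0.025 -0.075 0 0 0" --pt "-0.317 -0.025 -0.075 0 0 0"

```text
clock: 28.48
tcp_pos: [0.4584, 0.0792, 0.2165]
orientation: [-3.132, -0.241, -0.001]
contact_force: [0.3, 0.1, -0.1]
grip_width: -0.0001
gripper_force: 0.0
```

```bash
python3 - <<'E'
from h import *
w=r.grab_frame("wrist"); w=r.grab_frame("wrist"); s=r.grab_frame("scene"); np.save("w8",w,allow_pickle=True); np.save("s8",s,allow_pickle=True)
c=proj(w,(.5367,.0852,.08)).round().astype(int); print(c)
a=cv2.resize(w["pixels"][c[1]-90:c[1]+90,c[0]-60:c[0]+60,::-1],None,fx=3.2,fy=3.2,interpolation=cv2.INTER_CUBIC)
b=cv2.resize(s["pixels"][195:265,262:330,::-1],(400,412),interpolation=cv2.INTER_CUBIC); b=cv2.copyMakeBorder(b,0,a.shape[0]-412,0,0,0)
cv2.imwrite("pics/c8.png",np.hstack([a,b])); print(a.shape,b.shape)
E
```

```text
[323 112]
(576, 384, 3) (576, 400, 3)
```

View pics/c8.png

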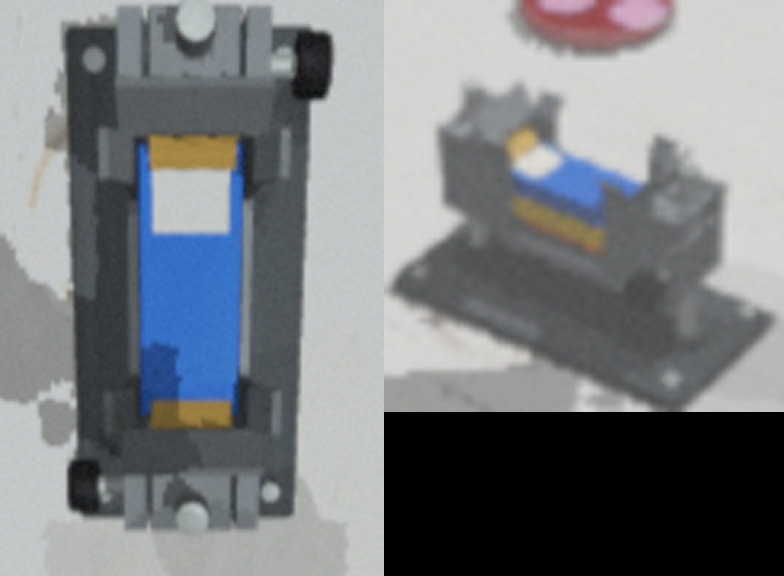

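The last view shows blue in the channel with the brass lips over both ends (crop (195,152) and (190,415)) and yellow below it (560,220). I'll compare lip positions with the empty magazine.

```bash
python3 - <<'E'
from h import *
for n in("w3","w8"):
  w=np.load(n+".npy",allow_pickle=True).item()
  x0=int(proj(w,(.5367,.0852,.08))[0]); hsv=cv2.cvtColor(w["pixels"],cv2.COLOR_RGB2HSV)
  m=cv2.inRange(hsv,(8,90,40),(26,255,255))[:,x0-6:x0+7].sum(1)/255>6
  e=np.flatnonzero(np.diff(m[:170].astype(int)))+.5; print(n,e,[np.round(onz(w,(x0,v),.082)[:2],4).tolist() for v in e])
E
```

```text
w3 [ 63.5  75.5  83.5 137.5 145.5 154.5] [[0.5764, 0.0898], [0.5668, 0.0888], [0.5602, 0.088], [0.5129, 0.0828], [0.5055, 0.0819], [0.4969, 0.081]]
w8 [ 63.5  74.5 147.5 155.5] [[0.5762, 0.0922], [0.5675, 0.0908], [0.5042, 0.0807], [0.4967, 0.0795]]
```

```bash
python3 - <<'E'
from h import *
print(r.hand_in())
E
```

```text
the job is handed in; nothing more can be done
None
```

I pressed the yellow mailer and then the blue one into the magazine, yellow below and blue on top; the last image shows the brass lips over both ends of the blue one, and the highest pressing force I read was about 20 N. The lips measured about 2 mm farther apart than when empty (close to the 0.9 mm pixel size), and the job was handed in at about 29 s.

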